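# Lock the lamp's lens collar and hold the colour-standard plate over the light, label up

### The job

Turn the bench lamp's lens collar counter-clockwise until its lug stands at the raised bar, the locked mark. Then take the glass plate out of its rack, gripping it away from the frosted label end (the end with the notched corner), and finish while holding it still about a hand's breadth above the lamp's lens, clear of everything, its length level and its label face turned upward to at least half way between upright and flat. The collar stays locked, and the beaker, jar and stopper stay where they stand.

Things in the scene. Friction and masses are not known exactly. Their poses are not given: they have to be found in the camera images.
- plate: Loose glass plate, 90 (x) x 8 (y) x 60 mm (z), 0.11 kg; origin at its centre. Stands in the rack on its long edge, z up. A 14 x 14 mm notch is cut through the corner at +x, +z (an upper corner). Pale bands at both ends look alike: the frosted label end is the notched one, x = 19 to 45 mm. The label face is the +y face: looking squarely at it, notch on top, the notch is at your left.
- rack: Fixed black plastic drying rack, slab 120 (x) x 70 (y) x 8 mm high, origin under its centre on the table. Four 12 x 12 mm posts at x = +-34, y = +-11 mm rise to 30 mm above the table and leave a 10 mm slot along x. The plate stands in it on the slab, near its middle, axes as the rack's, its top edge 68 mm above the table.
- lamp: Fixed round black lamp shining upward, foot 120 mm and body 112 mm in diameter, 40 mm high; origin on the table on its axis, z up. It carries the collar. On its rim outside the collar a white raised bar, 13 x 6 x 6 mm, marks locked; a small white round dot marks fully open.
- lens (a point): Centre of the lamp's lens, on the lamp and collar axis, 46 mm above the table.
- collar (a joint): Captive aluminium ring round the lens, radius 25 to 38 mm, from 40 to 52 mm above the table, turning on the lamp's vertical axis. Rad: 0 fully open (lug at the dot), growing counter-clockwise seen from above; 1.10 locked (lug at the bar); stop at 1.5. Slight friction (0.05 N m); it stays where left.
- lug (a point): Centre of the top face of the collar's lug, 31 mm from the collar axis, 79 mm above the table, turning with the collar. The lug is an upright block, 16 mm radially, 10 mm thick across that, rising from the ring's top (52 mm) to 79 mm above the table: pinch its 10 mm thickness from above.
- beaker: Bystander: open glass beaker, 72 mm in diameter, 85 mm high, origin at the centre of its underside. Leave alone.
- jar: Bystander: closed amber jar, 52 mm in diameter, 65 mm high, origin at the centre of its underside. Leave alone.
- stopper: Bystander: cork stopper, 42 mm in diameter at the top, 32 mm high, origin at the centre of its underside. Leave alone.
Things that resemble listed ones, but are neither listed nor needed, are in the scene too. There is more than one size of the lamp; the job needs the middle-sized. What is meant by the plate is not yellow, and is the smaller of those in its own colour.

How it is judged:
By the outcome, as a careful person would: the job done as asked, in the order asked, and still so for the second after the job is handed in, while the arm keeps its last pose, push and grip.
It also fails if it takes over 53 s, if anything falls off the work surface, if the arm or the gripper's body presses on something with over 40 N, if the wrist force passes 120 N, or if a joint passes its speed limit or range.

### The arm

A 6-joint arm with a two-finger parallel gripper is mounted at the origin on the work surface. World frame = base frame: x ahead of the robot, y to its left, z up, the work surface at z = 0. Lengths are in m, angles in rad, forces in N, time in s.
With the tool pointing down it reaches from about 0.35 to 0.85 m from the base axis. Payload 8.1 kg.
Tool frame: the origin (TCP) lies at the very end of the fingers, on their centre line; the grasp point (between the pads) lies 19 mm behind it; z points along the fingers, y is the direction in which the jaws open and shut (so a half turn about z gives the same grasp; the last joint's range is limited). The gripper opens to 93 mm and grips with 3 to 60 N. Pads are 15 mm wide; open, the fingers measure 128 mm over their backs; the gripper's body (75 mm by 188 mm) begins 65 mm behind the grasp point.
Start: joints at [-1.264, 0.13, 1.488, -0, 1.523, -0.085], TCP at [0.229, -0.555, 0.219] pointing down, gripper open.
Joint ranges: [-2.96, 2.96], [-0.89, 2.26], [0.02, 2.5], [-1.34, 4.48], [0, 2.73], [-2.66, 2.66]. Speed limits (rad/s): [2.39, 2.39, 2.79, 3.14, 3.14, 3.14].

### API

Orientations are given as a rotation vector (axis times angle).
In Python, from plant import read_state, read_camera, close_job gives the robot as it stands.
- The arm moves only by the tool jog_arm, never from a script. Its argument "motion" is one flat list of numbers, 7 for each row, row after row: the opening, from 0 (shut) to 1 (fully open), then the shift along the tool's x, y, z scaled (see below), then the turn, a rotation vector about the tool's x, y, z scaled (see below). A call has 1 to 8 rows; each row is the pose to reach, as a shift and turn from the pose measured when the call began, along the tool's axes at that moment; what a row does not reach only later rows make up. The controller multiplies each number of a shift by 0.5 m and each number of a turn by 90 degrees. A row lasts 1/10 s, in which the tool goes at most 50 mm and 8.59 degrees, less where a joint would pass 70% of its speed; a pose out of reach is approached as far as the arm can. A call with a number of a shift or a turn outside -1 to 1 is refused whole. A call with a gripper value outside its range is refused whole. The fingers move at their own pace and stop on an object; "grip_force" is the grip in N (left out, the last holds). Time passes only in rows, so rows that repeat a pose let the fingers close. It gives the time, the measured TCP pose, the force and the opening at its end, in the units of the state.
- read_state(): the state, without advancing time (a new reading comes with each control period).
- read_camera(name): name is "scene" or "top"; returns a dict with "frame" (480x640x3 uint8, red, green, blue), "vertical_fov" (degrees; the focal length in pixels is half the picture's height over the tangent of half this angle, whatever the lens; pixels are square), "cx", "cy" (the principal point, pixels), "dist_coeffs" ([k1, k2, p1, p2, k3] as OpenCV has them; the pictures are not rectified), "world_from_camera" (4x4, takes a point from camera to world coordinates). Camera axes: x right, y down, z forward; pixel columns grow to the right and rows downward; lengths in m; the calibration is good to about 2 mm. A picture is of the moment at which its call begins. There is no depth.
- close_job(): hands the job in, once; it reports no verdict.
The state is a dict: "t": time; "q": joint angles; "dq": joint speeds; "joint_torque": joint torques, N m; "tool_pos": TCP position; "orientation": TCP orientation; "force": force on the tool from outside, world axes, zero at the start; "wrist_torque": the same for the moment, N m; "opening": finger opening in m.
Only numpy, scipy, OpenCV 4.12 (cv2) and the standard library are available. Lean on these libraries where they do the work, as an engineer would, in place of code of your own. Each camera call takes 0.05 s, during which the arm holds its last target.

## Working session

There is one attempt and no reset: what is moved stays moved. The work goes in short steps, Python scripts to look and compute and a tool call to move; the robot and the scene stay as the last step left them, time stands still between calls to the robot, and variables do not carry over. Pictures are saved under pics/ and viewed, and the job is handed in when it is done.

Besides the shell and the picture viewer there is one more tool, called after "Emit:" by a JSON object that holds its "fn" and its "kwargs". jog_arm: Moves the arm, as the interface text tells. Its arguments: {"type":"object","properties":{"motion":{"type":"array","items":{"type":"number"}},"grip_force":{"type":"number"}},"required":["motion"]}

```bash
mkdir -p pics; ls; cat > h.py <<'E'
import numpy as np, cv2, pickle
from plant import read_state, read_camera
def snap(n,tag):
    c=read_camera(n); pickle.dump(c,open(f'{tag}.pkl','wb')); cv2.imwrite(f'pics/{tag}.png',c['frame'][:,:,::-1]); return c
def K(c):
    f=240/np.tan(np.radians(c['vertical_fov']/2)); return np.array([[f,0,c['cx']],[0,f,c['cy']],[0,0,1.]])
def ray(c,uv):
    p=cv2.undistortPoints(np.array([[uv]],float),K(c),np.array(c['dist_coeffs'],float))[0,0]
    T=np.array(c['world_from_camera']); return T[:3,3],T[:3,:3]@np.array([p[0],p[1],1])
def onz(c,uv,z):
    o,d=ray(c,uv); return o+d*(z-o[2])/d[2]
def proj(c,P):
    T=np.linalg.inv(np.array(c['world_from_camera'])); 
    return cv2.projectPoints(np.atleast_2d(P).astype(float),cv2.Rodrigues(T[:3,:3])[0],T[:3,3],K(c),np.array(c['dist_coeffs'],float))[0][:,0]
def load(t): return pickle.load(open(t+'.pkl','rb'))
E
python3 - <<'E'
from h import *
for n in('scene','top'):
    c=snap(n,n+'0'); print(n,np.round(c['world_from_camera'],3).tolist(),c['vertical_fov'],c['dist_coeffs'])
print(read_state())
E
```

```text
pics
scene [[-0.388, 0.751, -0.535, 1.178], [0.922, 0.324, -0.214, 0.237], [0.012, -0.576, -0.817, 0.999], [0.0, 0.0, 0.0, 1.0]] 55.745926582262584 [-4.69717407e-05  0.00000000e+00  0.00000000e+00  0.00000000e+00
  0.00000000e+00]
top [[-0.011, -0.993, 0.115, 0.416], [-1.0, 0.013, 0.018, -0.01], [-0.019, -0.114, -0.993, 1.318], [0.0, 0.0, 0.0, 1.0]] 52.49673945677378 [-0.06160327  0.          0.          0.          0.        ]
{'t': 0.1, 'q': array([-1.26441104e+00,  1.31095204e-01,  1.48918815e+00,  1.70835350e-05,
        1.52298977e+00, -8.53992784e-02]), 'dq': array([-8.74112276e-04, -5.39002084e-05, -4.17825934e-03, -3.02739444e-04,
       -2.51260490e-03,  5.85305153e-04]), 'joint_torque': array([ 2.73825863e-03, -5.61344182e+01, -4.93095338e+01,  7.71882338e-02,
        2.93158286e-02, -9.64073843e-05]), 'tool_pos': array([ 0.22897287, -0.55402946,  0.21767687]), 'orientation': array([-3.07986788e+00, -6.11158599e-01,  2.64292798e-04]), 'force': array([-0.4620538 ,  0.73888742,  0.45698536]), 'wrist_torque': array([-0.00132909,  0.04497302,  0.01588942]), 'opening': 0.09302837856245129}
```

View pics/scene0.png

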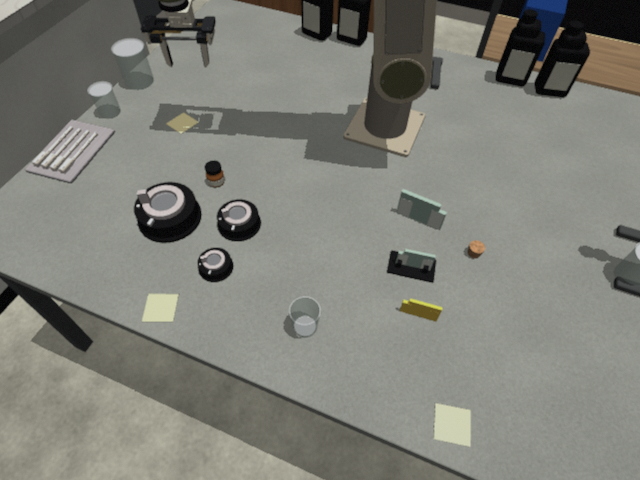

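View pics/top0.png

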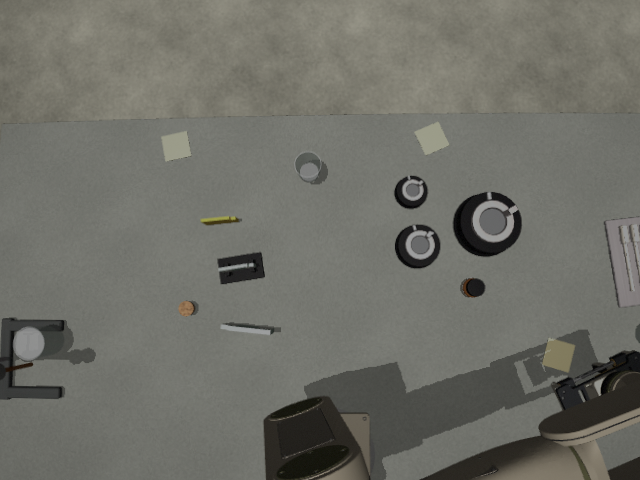

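```bash
python3 - <<'E'
from h import *
s=load('scene0')['frame'][:,:,::-1]; t=load('top0')['frame'][:,:,::-1]
r=lambda im,x,y,w,h,k: cv2.resize(im[y:y+h,x:x+w],None,fx=k,fy=k,interpolation=cv2.INTER_CUBIC)
cv2.imwrite('pics/c1.png',np.hstack([r(s,195,190,80,60,5),r(t,385,215,80,60,5)]))
cv2.imwrite('pics/c2.png',np.hstack([r(s,380,235,80,60,5),r(t,205,240,80,60,5)]))
E
```

```text
(no output)
```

View pics/c1.png

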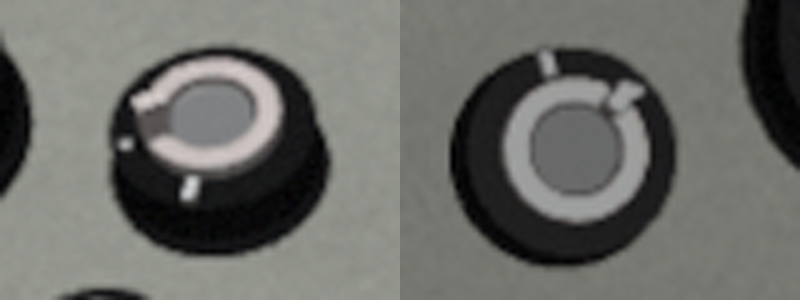

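View pics/c2.png

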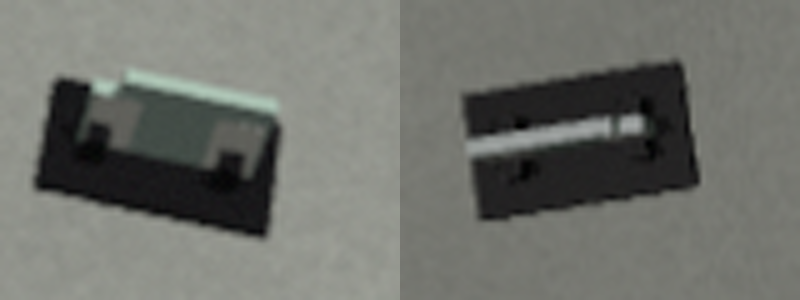

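```bash
python3 - <<'E'
from h import *
ct=load('top0'); cs=load('scene0')
# lamp: body black blob, lens, bar, lug
for c,n,(x,y,w,h),cr in((ct,'top',(385,215,70,60),(400,385,215)),(cs,'scene',(210,190,60,60),(0,195,190))):
    im=c['frame'].astype(int)[y:y+h,x:x+w]; g=im.mean(2)
    blk=((g<55)*255).astype(np.uint8)
    k=cv2.findContours(blk,cv2.RETR_EXTERNAL,cv2.CHAIN_APPROX_NONE)[0]; k=max(k,key=cv2.contourArea)
    e=cv2.fitEllipse(cv2.convexHull(k)); print(n,'blk',e[0][0]+x,e[0][1]+y,e[1])
    wh=((g>125)*255).astype(np.uint8)
    nn,l,st,cen=cv2.connectedComponentsWithStats(wh)
    for i in range(1,nn):
        if st[i,4]>3: print(' white',st[i,:5]+[x,y,0,0,0],cen[i]+[x,y])
# hand pixels from crops (5x; px=crop/5+offset)
T=lambda u,v:(u/5-80+385-.4,v/5+215-.4)
S=lambda u,v:(u/5+195-.4,v/5+190-.4)
print('lens top', onz(ct,T(576,149),.046), 'collar', onz(ct,T(576,149),.052))
print('lens scene', onz(cs,S(211,112),.046))
print('bar top', onz(ct,T(547,63),.046),'scene',onz(cs,S(191,187),.046))
print('lug top', onz(ct,T(630,94),.079),'scene',onz(cs,S(147,99),.079))
print('dot scene', onz(cs,S(125,143),.04))
E
```

```text
top blk 417.0174980163574 245.98967170715332 (43.095829010009766, 44.8210334777832)
 white [413 226   3   4   8] [414.25 227.5 ]
 white [406 231  29  28 330] [419.66363636 244.53939394]
scene blk 238.03918647766113 220.1959571838379 (41.563541412353516, 43.98220443725586)
 white [ 210  190   60   60 1979] [241.1243052  218.42142496]
 white [221 202  30  22 417] [237.23501199 212.49640288]
 white [219 218   2   2   4] [219.5 218.5]
 white [231 225   4   5  15] [232.6 227. ]
lens top [ 0.54818746 -0.24778721  0.046     ] collar [ 0.54756579 -0.24666502  0.052     ]
lens scene [ 0.5452341  -0.24848306  0.046     ]
bar top [ 0.59395705 -0.23404693  0.046     ] scene [ 0.59406816 -0.23378411  0.046     ]
lug top [ 0.57275808 -0.27032229  0.079     ] scene [ 0.57270224 -0.26643222  0.079     ]
dot scene [ 0.57835014 -0.28348432  0.04      ]
```

```bash
python3 - <<'E'
from h import *
ct=load('top0'); cs=load('scene0')
T=lambda u,v:(u/5-80+205-.4,v/5+240-.4)
S=lambda u,v:(u/5+380-.4,v/5+235-.4)
c=[onz(ct,T(*p),.008) for p in((463,95),(683,62),(700,185),(478,220))]
c=np.array(c);print('rack',c.mean(0),np.linalg.norm(np.diff(c,axis=0),axis=1))
d=(c[1]+c[2]-c[0]-c[3]);print('ang +x',np.degrees(np.arctan2(d[1],d[0])))
im=ct['frame'].astype(int);x0,y0,w,h=210,255,55,22
for n,cc,(x0,y0,w,h),z in(('top',ct,(212,255,50,22),.068),):
    g=cc['frame'].astype(int)[y0:y0+h,x0:x0+w].mean(2); m=(g>75)&True
    m=((g>0)).astype(np.uint8)
# plate ends
print('L end top',onz(ct,T(468,148),.068),'notch wall',onz(ct,T(611,127),.068),'R end low',onz(ct,T(645,124),.054))
print('scene: top near-right',onz(cs,S(279,104),.068),'notch top',onz(cs,S(125,73),.068),'low L end',onz(cs,S(92,84),.054))
for n,p,z in(('beaker',(308,168),0),('jar',(474,288),.03),('stopper',(187,308),.02),('biglamp',(493,221),.06)): print(n,onz(ct,p,z))
s=read_state(); R=cv2.Rodrigues(s['orientation'])[0]; print(R)
E
```

```text
rack [0.49501803 0.23006301 0.008     ] [0.12122872 0.0673475  0.12175538]
ang +x -81.89961840362085
L end top [0.48808538 0.27779879 0.068     ] notch wall [0.49815282 0.20342116 0.068     ] R end low [0.50043871 0.18796829 0.054     ]
scene: top near-right [0.4868973  0.27838244 0.068     ] notch top [0.49918406 0.2029522  0.068     ] low L end [0.50207574 0.18902348 0.054     ]
beaker [0.77036931 0.04617545 0.        ]
jar [ 0.43240977 -0.39029332  0.03      ]
stopper [0.38794228 0.37197216 0.02      ]
biglamp [ 0.60577183 -0.43950798  0.06      ]
[[ 9.24229473e-01  3.81837192e-01 -4.90584815e-04]
 [ 3.81837473e-01 -9.24228089e-01  1.60735886e-03]
 [ 1.60337127e-04 -1.67289210e-03 -9.99998588e-01]]
```

```bash
cat >> h.py <<'E'
def down(yaw):  # tool y axis at yaw (deg), z down
    a=np.radians(yaw); y=np.array([np.cos(a),np.sin(a),0]); z=np.array([0,0,-1.]); return np.column_stack([np.cross(y,z),y,z])
def rel(P,R):
    s=read_state(); R0=cv2.Rodrigues(s['orientation'])[0]
    d=R0.T@(np.array(P)-s['tool_pos'])/.5; w=cv2.Rodrigues(R0.T@R)[0][:,0]/(np.pi/2)
    return np.round(np.r_[d,w],4).tolist()
E
python3 -c "
from h import *
print(rel([.571,-.267,.15],down(-128)))"
```

```text
[0.8514, -0.2691, 0.1359, -0.001, 0.0005, 0.6716]
```

Emit:
{"fn": "jog_arm", "kwargs": {"motion": [0.5,0.851,-0.269,0,0,0,0.672,0.5,0.851,-0.269,0,0,0,0.672,0.5,0.851,-0.269,0,0,0,0.672,0.5,0.851,-0.269,0,0,0,0.672,0.5,0.851,-0.269,0,0,0,0.672,0.5,0.851,-0.269,0,0,0,0.672,0.5,0.851,-0.269,0,0,0,0.672,0.5,0.851,-0.269,0,0,0,0.672], "grip_force": 20}}

```text
t: 0.9
tool_pos: [0.5194, -0.3102, 0.2177]
orientation: [-2.966, 1.032, 0.003]
force: [-0.1, -0.3, 0.6]
opening: 0.0467
```

```bash
python3 -c "
from h import *
print(rel([.571,-.267,.10],down(-128)),read_state()['q'],read_state()['tool_pos'])"
```

```text
[0.0277, -0.1316, 0.2354, -0.0004, 0.0012, -0.0041] [-6.23561483e-01  1.46120595e-01  1.47275494e+00  7.76243912e-04
  1.52463469e+00  1.61685710e+00] [ 0.51943781 -0.31020134  0.21768484]
```

Emit:
{"fn": "jog_arm", "kwargs": {"motion": [0.5,0.0277,-0.1316,0.1,0,0,-0.004,0.5,0.0277,-0.1316,0.1,0,0,-0.004,0.5,0.0277,-0.1316,0.235,0,0,-0.004,0.5,0.0277,-0.1316,0.235,0,0,-0.004,0.5,0.0277,-0.1316,0.235,0,0,-0.004,0.5,0.0277,-0.1316,0.235,0,0,-0.004]}}

```text
t: 1.5
tool_pos: [0.5709, -0.267, 0.1004]
orientation: [-2.969, 1.023, 0.004]
force: [-0.2, -0.3, 1.8]
opening: 0.0469
```

```bash
python3 -c "
from h import *
for n in('scene','top'): snap(n,n+'1')
s=load('scene1')['frame'][:,:,::-1]; t=load('top1')['frame'][:,:,::-1]
r=lambda im,x,y,w,h,k: cv2.resize(im[y:y+h,x:x+w],None,fx=k,fy=k,interpolation=cv2.INTER_CUBIC)
cv2.imwrite('pics/c3.png',np.hstack([r(s,195,180,80,60,5),r(t,385,215,80,60,5)]))
print(rel([.571,-.267,.058],down(-128)),read_state()['tool_pos'])"
```

```text
[-0.0032, -0.0, 0.0892, -0.0007, -0.0009, -0.0004] [ 0.5721621  -0.26799872  0.10258385]
```

View pics/c3.png

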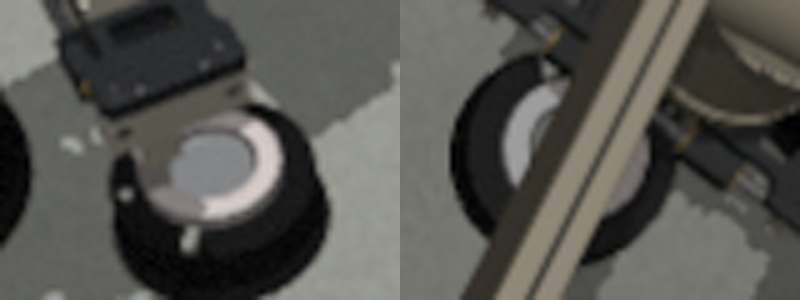

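Emit:
{"fn": "jog_arm", "kwargs": {"motion": [0.5,-0.003,0,0.045,0,0,0,0.5,-0.003,0,0.089,0,0,0,0.5,-0.003,0,0.089,0,0,0,0.5,-0.003,0,0.089,0,0,0,0.05,-0.003,0,0.089,0,0,0,0.05,-0.003,0,0.089,0,0,0,0.05,-0.003,0,0.089,0,0,0,0.05,-0.003,0,0.089,0,0,0], "grip_force": 15}}

```text
t: 2.4
tool_pos: [0.5714, -0.2672, 0.0587]
orientation: [-2.97, 1.024, -0.004]
force: [-0.6, -0.4, 0.4]
opening: 0.0192
```

```bash
python3 -c "
from h import *
s=read_state();print(s['opening'],s['force'],s['tool_pos'])
for n in('scene',): snap(n,n+'2')
s=load('scene2')['frame'][:,:,::-1]
cv2.imwrite('pics/c4.png',cv2.resize(s[170:250,180:290],None,fx=7,fy=7,interpolation=cv2.INTER_CUBIC))"
```

```text
0.01920822548104602 [-0.55256946 -0.36890537  0.41419055] [ 0.57142607 -0.26724699  0.05874719]
```

View pics/c4.png

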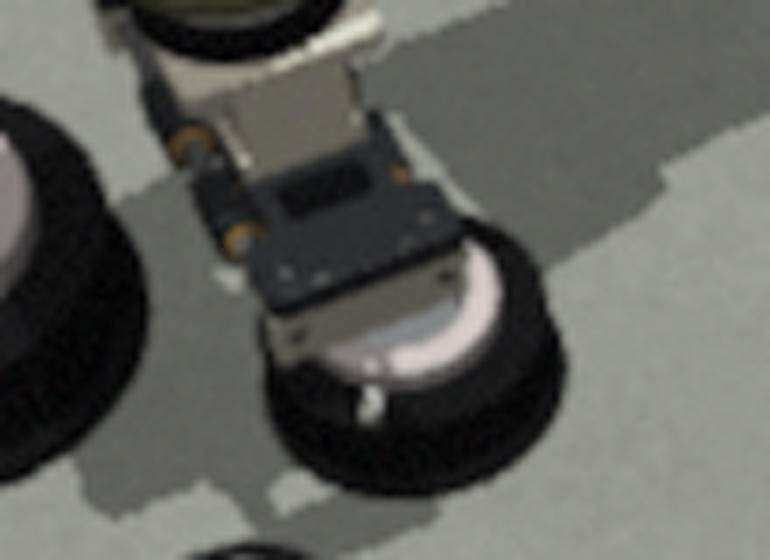

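Still closing; give it more time.

Emit:
{"fn": "jog_arm", "kwargs": {"motion": [0,0,0,0,0,0,0,0,0,0,0,0,0,0,0,0,0,0,0,0,0,0,0,0,0,0,0,0]}}

```text
t: 2.85
tool_pos: [0.5714, -0.2669, 0.0584]
orientation: [-2.969, 1.023, -0.004]
force: [1.6, 2.0, -0.6]
opening: 0.0101
```

```bash
python3 -c "
from h import *
s=read_state();print(s['opening'],s['force'],s['wrist_torque'],s['tool_pos'])
C=np.array([.5467,-.2481])
for a in (-30,-22,-14,-6,2,10,16):
  r=np.radians(a); p=C+.031*np.array([np.cos(r),np.sin(r)])
  print(a,rel([*p,.0587],down(-90+a)))
"
```

```text
0.010077440102437898 [ 1.64837355  1.97133881 -0.64862726] [ 0.3431555  -0.19447995 -0.0830481 ] [ 0.57137636 -0.26692369  0.05843103]
-30 [-0.0007, -0.0079, -0.0005, -0.0009, -0.0013, -0.0892]
-22 [-0.0025, -0.0164, -0.0005, -0.0008, -0.0013, -0.1781]
-14 [-0.0054, -0.0245, -0.0005, -0.0008, -0.0014, -0.267]
-6 [-0.0095, -0.0321, -0.0005, -0.0007, -0.0014, -0.3559]
2 [-0.0146, -0.0391, -0.0005, -0.0006, -0.0015, -0.4448]
10 [-0.0206, -0.0453, -0.0005, -0.0005, -0.0015, -0.5336]
16 [-0.0256, -0.0494, -0.0005, -0.0004, -0.0016, -0.6003]
```

Emit:
{"fn": "jog_arm", "kwargs": {"motion": [0,-0.0007,-0.0079,0,0,0,-0.089,0,-0.0025,-0.0164,0,0,0,-0.178,0,-0.0054,-0.0245,0,0,0,-0.267,0,-0.0095,-0.0321,0,0,0,-0.356,0,-0.0146,-0.0391,0,0,0,-0.445,0,-0.0206,-0.0453,0,0,0,-0.534,0,-0.0256,-0.0494,0,0,0,-0.6,0,-0.0256,-0.0494,0,0,0,-0.6]}}

```text
t: 3.65
tool_pos: [0.5772, -0.2383, 0.0585]
orientation: [-3.109, -0.443, -0.006]
force: [4.5, 3.9, -0.5]
opening: 0.0098
```

```bash
python3 -c "
from h import *
s=read_state();print(s['opening'],s['force'],s['wrist_torque'],s['tool_pos'])
for n in('scene',): snap(n,n+'3')
s=load('scene3')['frame'][:,:,::-1]
cv2.imwrite('pics/c5.png',cv2.resize(s[170:250,180:290],None,fx=7,fy=7,interpolation=cv2.INTER_CUBIC))"
```

```text
0.009837368289293855 [ 4.47867429  3.8951237  -0.54141877] [ 0.73984254 -0.71250657 -0.04234927] [ 0.57718084 -0.23830202  0.05848946]
```

View pics/c5.png

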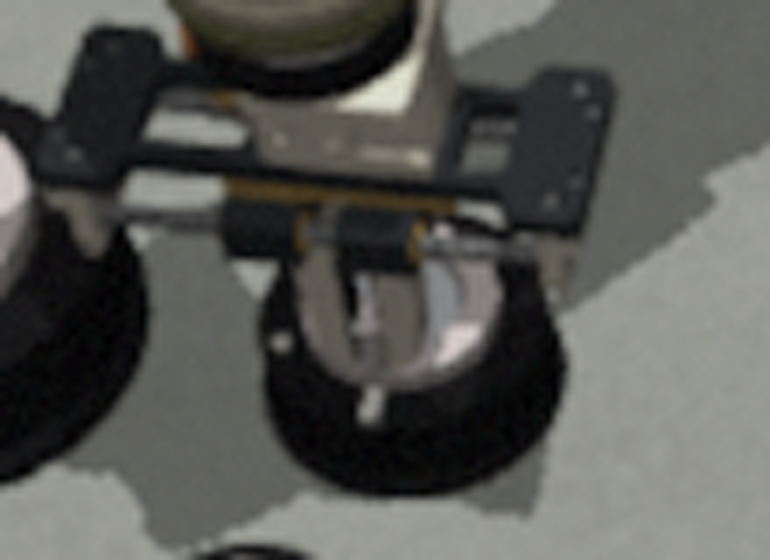

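Emit:
{"fn": "jog_arm", "kwargs": {"motion": [0,0,0,0,0,0,0,0.4,0,0,0,0,0,0,0.4,0,0,0,0,0,0,0.4,0,0,0,0,0,0,0.4,0,0,0,0,0,0,0.4,0,0,-0.07,0,0,0,0.4,0,0,-0.14,0,0,0,0.4,0,0,-0.14,0,0,0]}}

```text
t: 4.5
tool_pos: [0.5802, -0.2404, 0.1351]
orientation: [3.106, 0.438, 0.018]
force: [0.8, -0.7, 0.3]
opening: 0.0369
```

```bash
python3 -c "
from h import *
s=read_state();print(s['opening'],s['force'],s['tool_pos'],s['q'])
print(rel([.5,.0,.22],down(0)))
"
```

```text
0.03688098950854651 [ 0.7538657  -0.74032172  0.34509071] [ 0.5802388  -0.24039187  0.13506576] [-0.47600586  0.24374516  1.5147782   0.00274739  1.37080039  0.81397696]
[-0.0194, -0.5053, -0.1734, 0.008, -0.0032, -0.8216]
```

Emit:
{"fn": "jog_arm", "kwargs": {"motion": [0.4,0,0,-0.17,0.008,-0.003,0,0.4,0,0,-0.17,0.008,-0.003,-0.1,0.4,-0.019,-0.505,-0.17,0.008,-0.003,-0.82,0.4,-0.019,-0.505,-0.17,0.008,-0.003,-0.82,0.4,-0.019,-0.505,-0.17,0.008,-0.003,-0.82,0.4,-0.019,-0.505,-0.17,0.008,-0.003,-0.82,0.4,-0.019,-0.505,-0.17,0.008,-0.003,-0.82,0.4,-0.019,-0.505,-0.17,0.008,-0.003,-0.82]}}

```text
t: 5.3
tool_pos: [0.4986, 0.0046, 0.2181]
orientation: [-2.459, -1.95, -0.003]
force: [0.2, 0.1, 0.4]
opening: 0.037
```

```bash
python3 -c "
from h import *
for n in('scene','top'): snap(n,n+'4')
s=load('scene4')['frame'][:,:,::-1]; t=load('top4')['frame'][:,:,::-1]
r=lambda im,x,y,w,h,k: cv2.resize(im[y:y+h,x:x+w],None,fx=k,fy=k,interpolation=cv2.INTER_CUBIC)
cv2.imwrite('pics/c6.png',np.hstack([r(s,210,190,57,60,7),r(t,390,220,57,60,7)]))
"
```

```text
(no output)
```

View pics/c6.png

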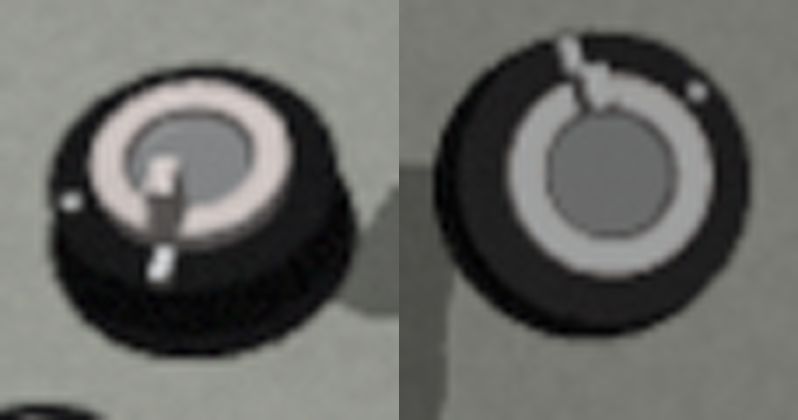

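View pics/top4.png

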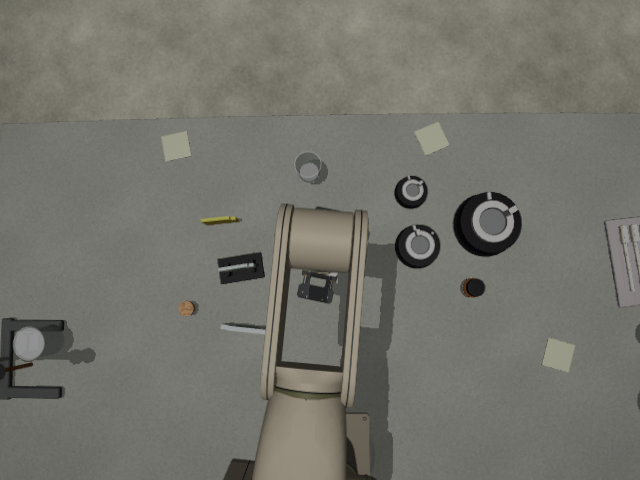

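```bash
python3 -c "
from h import *
ct=load('top4');cs=load('scene4')
S=lambda u,v:(u/7+210-.43,v/7+190-.43)
T=lambda u,v:((u-399)/7+390-.43,v/7+220-.43)
for n,c,F,L in(('s',cs,S,dict(lens=(192,145,.046),bar=(160,264,.046),dot=(71,201,.04),lug=(160,173,.079))),('t',ct,T,dict(lens=(612,174,.046),bar=(570,52,.046),dot=(698,92,.04),lug=(601,80,.079)))):
  P={k:onz(c,F(a,b),z)[:2] for k,(a,b,z) in L.items()}
  for k in P:
    d=P[k]-P['lens']; print(n,k,P[k].round(4),np.round(np.hypot(*d),4),np.degrees(np.arctan2(d[1],d[0])).round(1))
"
```

```text
s lens [ 0.5398 -0.2509] 0.0 0.0
s bar [ 0.5953 -0.2342] 0.0579 16.7
s dot [ 0.5785 -0.2831] 0.0504 -39.8
s lug [ 0.5783 -0.2384] 0.0405 17.9
t lens [ 0.5481 -0.2483] 0.0 0.0
t bar [ 0.5945 -0.2341] 0.0485 17.1
t dot [ 0.5795 -0.2831] 0.0468 -47.9
t lug [ 0.5794 -0.2393] 0.0325 16.1
```

```bash
python3 -c "
from h import *
print(rel([.493,.243,.13],down(8.2)))
"
```

```text
[0.4665, -0.126, 0.1774, 0.0003, -0.0012, -0.2408]
```

Emit:
{"fn": "jog_arm", "kwargs": {"motion": [0.4,0.466,-0.126,0,0,0,-0.241,0.4,0.466,-0.126,0,0,0,-0.241,0.4,0.466,-0.126,0,0,0,-0.241,0.4,0.466,-0.126,0,0,0,-0.241,0.4,0.466,-0.126,0.05,0,0,-0.241,0.4,0.466,-0.126,0.177,0,0,-0.241,0.4,0.466,-0.126,0.177,0,0,-0.241,0.4,0.466,-0.126,0.177,0,0,-0.241]}}

```text
t: 6.2
tool_pos: [0.4911, 0.2408, 0.1269]
orientation: [-2.059, -2.368, 0.007]
force: [-0.1, 0.7, 0.1]
opening: 0.0373
```

```bash
python3 -c "
from h import *
snap('scene','scene5')
s=load('scene5')['frame'][:,:,::-1]
cv2.imwrite('pics/c7.png',cv2.resize(s[210:290,370:480],None,fx=7,fy=7,interpolation=cv2.INTER_CUBIC))
print(rel([.493,.243,.037],down(8.2)),read_state()['tool_pos'])
"
```

```text
[0.0033, 0.0013, 0.1853, -0.0011, -0.0006, -0.0022] [0.49276345 0.24120938 0.12964789]
```

View pics/c7.png

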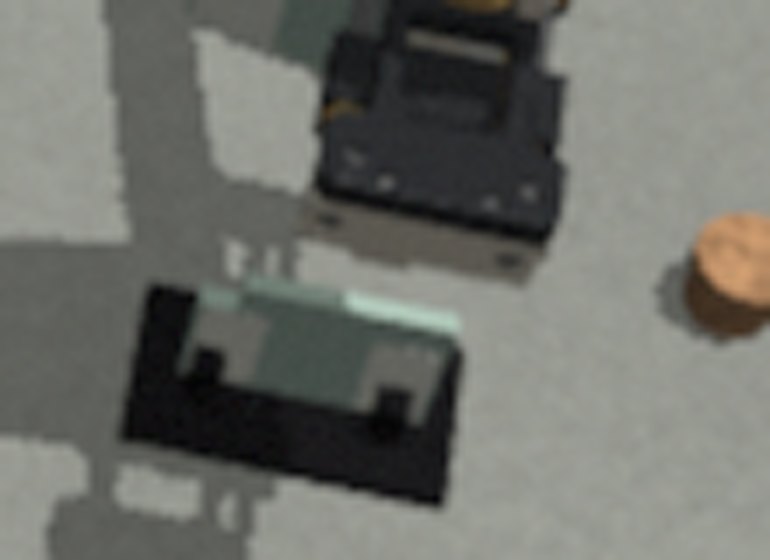

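Emit:
{"fn": "jog_arm", "kwargs": {"motion": [0.4,0.003,0.001,0.05,0,0,0,0.4,0.003,0.001,0.11,0,0,0,0.4,0.003,0.001,0.15,0,0,0,0.4,0.003,0.001,0.185,0,0,0,0.4,0.003,0.001,0.185,0,0,0,0.4,0.003,0.001,0.185,0,0,0]}}

```text
t: 6.85
tool_pos: [0.4947, 0.2425, 0.0395]
orientation: [-2.063, -2.368, -0.002]
force: [0.3, -0.0, 0.5]
opening: 0.0372
```

Emit:
{"fn": "jog_arm", "kwargs": {"motion": [0,0,0,0,0,0,0,0,0,0,0,0,0,0,0,0,0,0,0,0,0,0,0,0,0,0,0,0,0,0,0,0,0,0,0,0,0,0,0,0,0,0,0,0,0,0,0,0,0,0,0,0,0,0,0,0], "grip_force": 25}}

```text
t: 7.65
tool_pos: [0.4931, 0.2424, 0.0398]
orientation: [-2.061, -2.367, 0.002]
force: [-9.1, -2.4, 10.7]
opening: 0.008
```

```bash
python3 -c "
from h import *
snap('scene','scene6')
s=load('scene6')['frame'][:,:,::-1]
cv2.imwrite('pics/c8.png',cv2.resize(s[210:290,370:480],None,fx=7,fy=7,interpolation=cv2.INTER_CUBIC))
s=read_state();print(s['tool_pos'],s['opening'],s['force'],s['wrist_torque'])
"
```

```text
[0.49312995 0.2423755  0.03979762] 0.007491143146058425 [-8.84927658 -2.78110867  9.72116737] [-0.44245165  1.76549767  0.12413625]
```

View pics/c8.png

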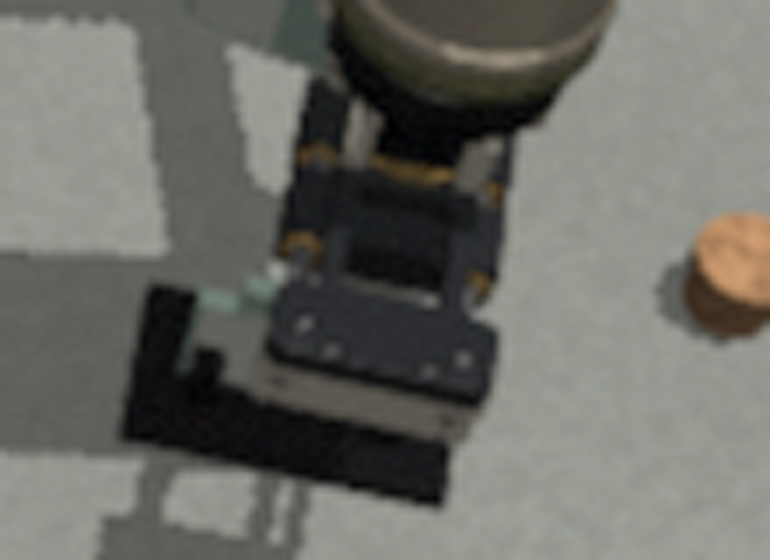

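Emit:
{"fn": "jog_arm", "kwargs": {"motion": [0,0,0,-0.02,0,0,0,0,0,0,-0.06,0,0,0,0,0,0,-0.12,0,0,0,0,0,0,-0.2,0,0,0,0,0,0,-0.28,0,0,0,0,0,0,-0.36,0,0,0,0,0,0,-0.36,0,0,0,0,0,0,-0.36,0,0,0]}}

```text
t: 8.5
tool_pos: [0.4943, 0.2426, 0.2213]
orientation: [-2.062, -2.369, -0.002]
force: [-0.1, -0.3, -1.4]
opening: 0.0077
```

```bash
python3 -c "
from h import *
snap('scene','scene7')
s=load('scene7')['frame'][:,:,::-1]
cv2.imwrite('pics/c9.png',cv2.resize(s[170:290,350:490],None,fx=5,fy=5,interpolation=cv2.INTER_CUBIC))
s=read_state();print(s['tool_pos'],s['opening'],s['force'],s['q'])
"
```

```text
[0.49333642 0.24221044 0.21928944] 0.007818832044678184 [ 0.50961038 -0.02544296 -2.74084395] [ 3.62037849e-01 -3.45204585e-03  1.62656246e+00  1.53687251e-03
  1.52114365e+00  2.23948900e-01]
```

View pics/c9.png

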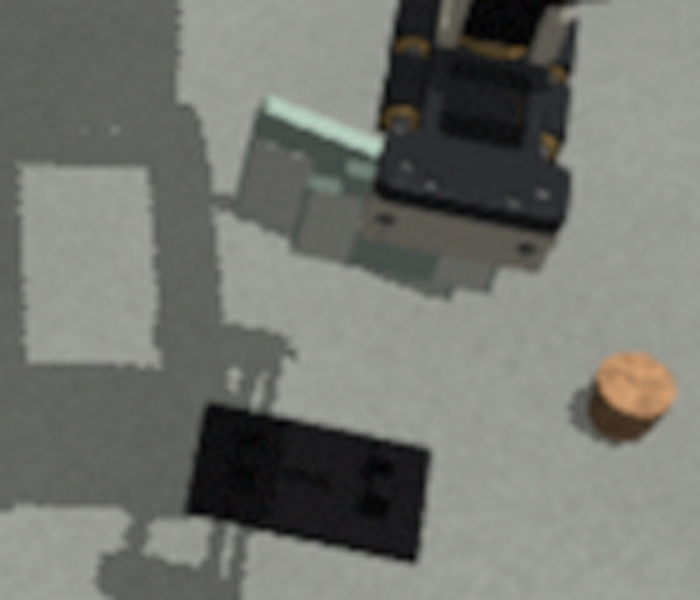

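```bash
cat >> h.py <<'E'
def fin(pz,phi=-24,th=57,dx=.009,dz=.002,c=(.547,-.248)):
    f,t=np.radians([phi,th]); h=np.array([np.cos(f),np.sin(f),0]); Z=np.array([0,0,1.])
    y=h*np.cos(t)+Z*np.sin(t); z=h*np.sin(t)-Z*np.cos(t); x=np.cross(y,z); R=np.column_stack([x,y,z])
    return np.array([*c,pz])+dx*x-dz*z,R
E
python3 -c "
from h import *
print(rel(*fin(.22,th=0))); print(rel(*fin(.22)))"
```

```text
[-0.9706, -0.0191, -0.0062, -0.002, -0.0, 0.3545]
[-0.9688, -0.0219, -0.0044, -0.6183, -0.1763, 0.3246]
```

Travel first without tilt, at height.

Emit:
{"fn": "jog_arm", "kwargs": {"motion": [0,-0.97,-0.019,-0.06,0,0,0.354,0,-0.97,-0.019,-0.06,0,0,0.354,0,-0.97,-0.019,-0.06,0,0,0.354,0,-0.97,-0.019,-0.06,0,0,0.354,0,-0.97,-0.019,-0.06,0,0,0.354,0,-0.97,-0.019,-0.06,0,0,0.354,0,-0.97,-0.019,-0.06,0,0,0.354,0,-0.97,-0.019,-0.06,0,0,0.354]}}

```text
t: 9.35
tool_pos: [0.5393, -0.1559, 0.2412]
orientation: [-2.63, -1.709, 0.007]
force: [0.3, 0.4, -2.1]
opening: 0.0078
```

```bash
python3 -c "
from h import *
print(rel(*fin(.22,th=30))); print(rel(*fin(.22)));s=read_state();print(s['q'],s['opening'],s['tool_pos'])"
```

```text
[-0.1441, 0.0872, 0.0385, -0.3378, 0.0004, 0.0007]
[-0.1441, 0.0858, 0.0398, -0.6378, 0.0003, 0.0008]
[-3.72247688e-01  2.46371940e-02  1.55850425e+00 -6.22106609e-04
  1.56543854e+00  4.57919828e-02] 0.007752835451536472 [ 0.53930093 -0.15585841  0.24121335]
```

Emit:
{"fn": "jog_arm", "kwargs": {"motion": [0,-0.144,0.086,0.039,-0.09,0,0,0,-0.144,0.086,0.039,-0.18,0,0,0,-0.144,0.086,0.039,-0.27,0,0,0,-0.144,0.086,0.039,-0.36,0,0,0,-0.144,0.086,0.039,-0.45,0,0,0,-0.144,0.086,0.039,-0.54,0,0,0,-0.144,0.086,0.039,-0.638,0,0,0,-0.144,0.086,0.039,-0.638,0,0]}}

```text
t: 10.15
tool_pos: [0.5563, -0.2436, 0.2334]
orientation: [1.85, 1.203, 0.661]
force: [-0.7, 0.3, -0.8]
opening: 0.0076
```

```bash
python3 -c "
from h import *
s=read_state();print(s['q'],s['opening'],s['tool_pos'],s['force']);print(cv2.Rodrigues(s['orientation'])[0])
for z in(.16,.14,.135):print(rel(*fin(z)))
snap('scene','scene8');snap('top','top8')
s=load('scene8')['frame'][:,:,::-1]
cv2.imwrite('pics/c10.png',cv2.resize(s[150:260,170:310],None,fx=5,fy=5,interpolation=cv2.INTER_CUBIC))
"
```

```text
[-0.58139336 -0.7523955   2.49159446  0.33653555  0.41894178 -0.39844942] 0.007583050147401551 [ 0.55625738 -0.24361206  0.23340292] [-0.72952128  0.28780427 -0.78387243]
[[ 0.40778716  0.48659226  0.77261737]
 [ 0.91307097 -0.21423578 -0.34699342]
 [-0.00332203  0.84695395 -0.53165587]]
[0.0029, -0.1314, 0.0627, 0.0098, 0.0018, 0.0014]
[0.003, -0.1652, 0.084, 0.0098, 0.0018, 0.0014]
[0.0031, -0.1737, 0.0893, 0.0098, 0.0018, 0.0014]
```

View pics/c10.png

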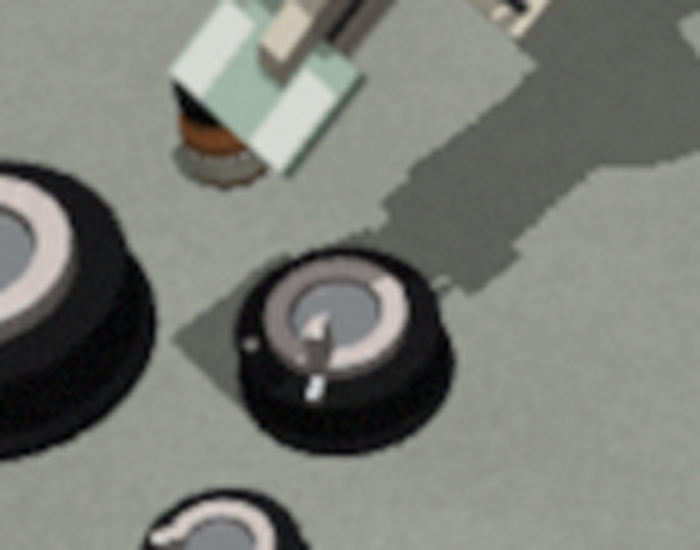

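View pics/top8.png

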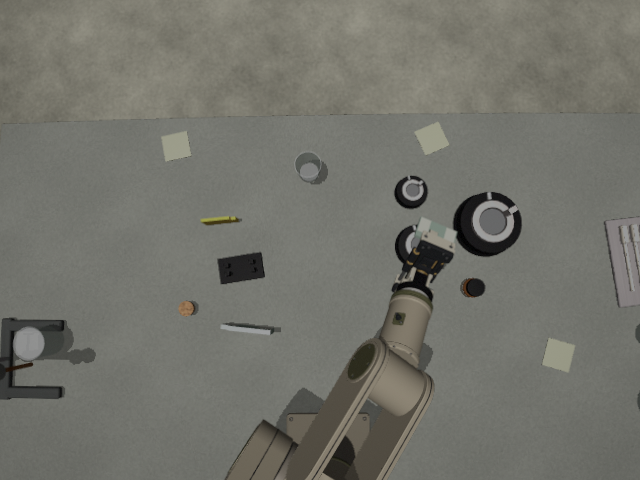

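```bash
python3 -c "
from h import *
for p in(-30,-38,-46,-54,-62,-65):print(p,rel(*fin(.21,phi=p)))
"
```

```text
-30 [-0.0001, -0.0203, 0.0072, -0.0039, -0.056, 0.037]
-38 [-0.0001, -0.0189, 0.0093, -0.0039, -0.1304, 0.0857]
-46 [-0.0005, -0.0175, 0.0114, -0.0038, -0.2048, 0.1343]
-54 [-0.0011, -0.0162, 0.0135, -0.0038, -0.2792, 0.1829]
-62 [-0.0022, -0.0149, 0.0155, -0.0037, -0.3536, 0.2316]
-65 [-0.0026, -0.0144, 0.0162, -0.0037, -0.3815, 0.2498]
```

Emit:
{"fn": "jog_arm", "kwargs": {"motion": [0,0,-0.02,0.007,-0.004,-0.056,0.037,0,0,-0.019,0.009,-0.004,-0.13,0.086,0,0,-0.017,0.011,-0.004,-0.205,0.134,0,-0.001,-0.016,0.0135,-0.004,-0.279,0.183,0,-0.002,-0.015,0.0155,-0.004,-0.354,0.232,0,-0.0026,-0.0144,0.016,-0.004,-0.381,0.25,0,-0.0026,-0.0144,0.016,-0.004,-0.381,0.25]}}

```text
t: 10.95
tool_pos: [0.5479, -0.2413, 0.1989]
orientation: [2.095, 0.827, 0.387]
force: [-0.8, 0.1, -2.6]
opening: 0.0079
```

```bash
python3 -c "
from h import *
s=read_state();print(s['q'],s['opening'],s['tool_pos'],s['force'])
for z in(.19,.165,.15,.14,.135):print(z,rel(*fin(z,phi=-65)))
"
```

```text
[-0.19952774 -0.47158694  2.33507514 -0.87269988  0.66788095  1.15605335] 0.007913601388993101 [ 0.54785651 -0.24125718  0.19888504] [-0.80722327  0.14421933 -2.64867991]
0.19 [0.008, -0.0056, 0.0181, -0.0472, -0.1539, 0.1217]
0.165 [0.0089, -0.0453, 0.0485, -0.0472, -0.1539, 0.1217]
0.15 [0.0094, -0.0691, 0.0668, -0.0472, -0.1539, 0.1217]
0.14 [0.0097, -0.085, 0.0789, -0.0472, -0.1539, 0.1217]
0.135 [0.0099, -0.0929, 0.085, -0.0472, -0.1539, 0.1217]
```

Emit:
{"fn": "jog_arm", "kwargs": {"motion": [0,0.008,-0.006,0.018,-0.047,-0.154,0.122,0,0.008,-0.006,0.018,-0.047,-0.154,0.122,0,0.008,-0.006,0.018,-0.047,-0.154,0.122,0,0.009,-0.045,0.0485,-0.047,-0.154,0.122,0,0.0095,-0.07,0.067,-0.047,-0.154,0.122,0,0.0097,-0.085,0.079,-0.047,-0.154,0.122,0,0.0097,-0.085,0.079,-0.047,-0.154,0.122,0,0.0097,-0.085,0.079,-0.047,-0.154,0.122]}}

```text
t: 11.75
tool_pos: [0.5535, -0.243, 0.1402]
orientation: [2.107, 0.467, 0.251]
force: [0.6, 0.6, -0.5]
opening: 0.0081
```

```bash
python3 -c "
from h import *
s=read_state();print(s['q'],s['opening'],s['tool_pos'],s['force']);print(cv2.Rodrigues(s['orientation'])[0])
for z in(.14,.137):print(z,rel(*fin(z,phi=-65)))
snap('scene','scene9');snap('top','top9')
s=load('scene9')['frame'][:,:,::-1];t=load('top9')['frame'][:,:,::-1]
r=lambda im,x,y,w,h,k: cv2.resize(im[y:y+h,x:x+w],None,fx=k,fy=k,interpolation=cv2.INTER_CUBIC)
cv2.imwrite('pics/c11.png',np.hstack([r(s,180,150,80,100,5),r(t,375,195,80,100,5)]))
"
```

```text
[-0.01689814 -0.05647237  2.17467573 -1.22078285  0.93270711  1.86306622] 0.008088166452881252 [ 0.55348571 -0.24299116  0.140186  ] [ 0.60694199  0.55519505 -0.52983732]
[[ 0.90670749  0.23162978  0.35246159]
 [ 0.42175423 -0.4935728  -0.76059796]
 [-0.00221168  0.83829204 -0.54521699]]
0.14 [0.002, 0.0016, -0.0008, -0.0004, 0.0013, 0.0009]
0.137 [0.002, -0.0034, 0.0025, -0.0004, 0.0013, 0.0009]
```

View pics/c11.png

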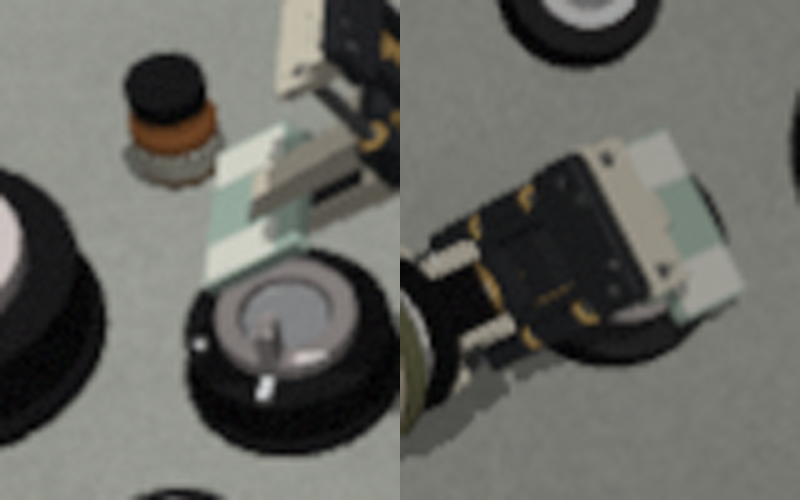

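View pics/scene9.png

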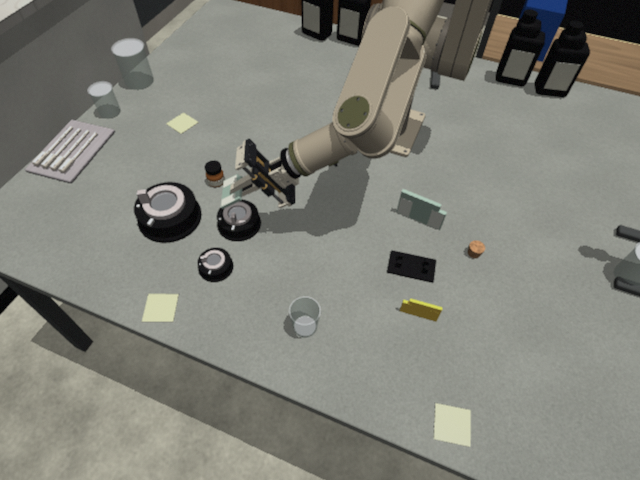

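```bash
python3 -c "
from h import *
s=read_state();R=cv2.Rodrigues(s['orientation'])[0];p=s['tool_pos']
c=p-.009*R[:,0]+.002*R[:,2]; print(c)
cs=load('scene9');ct=load('top9')
for X in(-.045,.045):
  for Z in(-.03,.03):
    P=c-X*R[:,0]+.004*R[:,1]-Z*R[:,2]
    a=proj(cs,P)[0];b=proj(ct,P)[0]
    print(X,Z,P.round(3),((a+.4-[180,150])*5).round(),((b+.4-[375-80,195])*5).round())
"
```

```text
[ 0.54715089 -0.24831836  0.14082871]
-0.045 -0.03 [ 0.599 -0.254  0.128] [202. 282.] [666. 128.]
-0.045 0.03 [ 0.578 -0.208  0.161] [295. 237.] [586. 163.]
0.045 -0.03 [ 0.518 -0.292  0.128] [217. 149.] [749. 292.]
0.045 0.03 [ 0.497 -0.246  0.16 ] [306. 103.] [671. 331.]
```

Emit:
{"fn": "jog_arm", "kwargs": {"motion": [0,0.002,-0.0034,0.0025,0,0,0,0,0.002,-0.0034,0.0025,0,0,0,0,0.002,-0.0034,0.0025,0,0,0,0,0.002,-0.0034,0.0025,0,0,0,0,0.002,-0.0034,0.0025,0,0,0,0,0.002,-0.0034,0.0025,0,0,0,0,0.002,-0.0034,0.0025,0,0,0,0,0.002,-0.0034,0.0025,0,0,0]}}

```text
t: 12.65
tool_pos: [0.5556, -0.2427, 0.1398]
orientation: [2.106, 0.465, 0.254]
force: [0.6, -0.2, -1.2]
opening: 0.0079
```

```bash
python3 -c "
from h import *
from plant import close_job
s=read_state();R=cv2.Rodrigues(s['orientation'])[0];print(s['tool_pos']-.009*R[:,0]+.002*R[:,2],s['opening'],abs(s['dq']).max(),s['force'])
cs=snap('scene','scene10')
S=lambda u,v:(u/5+180-.4,v/5+150-.4)
c9=load('scene9'); b=onz(c9,S(265,388),.046);l=onz(c9,S(266,327),.079)
for P in(b,l): d=P[:2]-[.547,-.248]; print(np.degrees(np.arctan2(d[1],d[0])),np.hypot(*d))
a=load('scene0')['frame'].astype(int);d=abs(cs['frame'].astype(int)-a).max(2)
for n,(x,y) in dict(beaker=(305,316),stop=(477,249),jar=(213,178)).items(): print(n,(d[y-22:y+22,x-20:x+20]>40).sum())
print(close_job())
"
```

```text
[ 0.54812718 -0.24798911  0.13871915] 0.007874791852807246 0.001880997121413855 [ 0.55591078 -0.17921459 -1.24584911]
16.366542014203826 0.04987697632724245
19.398420673317922 0.03503775325168082
beaker 0
stop 0
jar 107
the job is handed in; nothing more can be done
None
```

I handed the job in at about 12.8 s of robot time, with the collar at the locked bar and the plate held still above the lamp's lens. `close_job` gives no verdict, so what follows rests on my own checks.

- **Collar:** I pinched the middle lamp's lug and turned it counter-clockwise about 54°. The two views taken right after release put the lug at about 16° and the bar at 16°–17°. A rough last reading from one picture put the lug at 19.4°, but at 35 mm from the axis instead of the 31 mm it should be, so I trust the earlier readings.
- **Plate:** I gripped it from above, about 9 mm from its centre on the end away from the notch. That leaves about 20 mm between the pads and the frosted label end.
- **Final pose:** The plate centre is about 93 mm above the lens and within about 2 mm of its axis. The label face is raised about 57° from upright, and the length is level to under 1°. The opening reads 7.9 mm for the 8 mm plate, and the arm is nearly still.
- **Clearance:** By calculation the plate's lower edge is about 45 mm above the lug. Just before the last 2 mm of lowering, the plate corners matched their computed positions to within a few millimetres.
- **Bystanders:** The beaker and stopper match the first picture exactly. The jar's region differed by 107 pixels. I put that down to the plate and its shadow, because the jar still looked to be standing in its place in the later pictures. I did not measure it separately.

One position was close to a limit: on the first tilt over the lamp the elbow reached 2.49 rad against a limit of 2.5. I turned the approach direction to move away from it.

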